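# Count to the third slot by touch and push the ramekin home

### The arm

A 6-joint arm with a two-finger parallel gripper is mounted at the origin on the work surface. World frame = base frame: x ahead of the robot, y to its left, z up, the work surface at z = 0. Lengths are in m, angles in rad, forces in N, time in s.
With the tool pointing down it reaches from about 0.275 to 0.725 m from the base axis. Payload 15.9 kg.
Tool frame: the origin (TCP) lies midway between the tips of the shut fingers; the grasp point (between the pads) lies 19 mm behind it; x points along the fingers, y is the direction in which the jaws open and shut, and the axes are right-handed (so a half turn about x gives the same grasp; the last joint's range is limited). The gripper opens to 85 mm and grips with 20 to 120 N. Pads are 22 mm wide; open, the fingers measure 114 mm over their backs; the gripper's body (76 mm by 85 mm) begins 54 mm behind the grasp point. The pads swing forward as they close: fully open they stand 13 mm farther back than shut.
Start: joints at [1.298, 0.213, -0.034, 1.323, 0, 1.571], TCP at [0.135, 0.481, 0.231] pointing down, gripper open.
Joint ranges: [-2.98, 2.98], [-0.74, 1.72], [-1.14, 1.35], [-2.1, 2.04], [-1.57, 1.44], [-3.14, 3.14]. Speed limits (rad/s): [1.89, 1.89, 2.39, 2.57, 3.14, 3.14].

### API

Orientations are given as a unit quaternion [w, x, y, z].
In Python, from cell import r gives the robot as it stands. The module is installed in compiled form; this text tells all that it offers.
- The arm moves only by the tool jog_arm, never from a script. Its argument "series" is text: rows parted by semicolons, each of 6 numbers parted by spaces: the shift along the tool's x, y, z in cm, then the turn, a rotation vector about the tool's x, y, z in rad. In form: x y z rx ry rz; .... A call has 1 to 10 rows; each row shifts and turns the commanded pose from where the row before left it, along the tool's axes as they then stand; what a row does not reach is not made up. A row lasts 1/12 s, in which the tool goes at most 41.7 mm and 7.16 degrees, less where a joint would pass 70% of its speed; a pose out of reach is approached as far as the arm can. A call with a gripper value outside its range is refused whole. "grip" is the finger opening in cm, from 0 to 8.54, set as the call begins (left out, the last holds). The fingers move at their own pace and stop on an object; "grip_force" is the grip in N (left out, the last holds). Time passes only in rows, so rows that do not move let the fingers close. It gives the time, the measured TCP pose, the force and the opening at its end, in the units of the state.
- r.observe(): the state, without advancing time (a new reading comes with each control period).
- r.grab_frame(name): name is "scene" or "side" or "wrist"; returns a dict with "pixels" (400x640x3 uint8, red, green, blue), "range_z" (400x640 float32, m along the optical axis (not along the pixel's ray), 0 where there is no reading), "mtx" (3x3 intrinsics, pixels), "R" (3x3) and "t" (3): a world point X has camera coordinates R X + t. Camera axes: x right, y down, z forward; pixel columns grow to the right and rows downward; lengths in m; the calibration is good to about 2 mm. The wrist camera is an equidistant fisheye: a pixel r from the principal point sees the ray r / f radians off the axis. A picture is of the moment at which its call begins.
- r.sign_off(): hands the job in, once; it reports no verdict.
Trained networks look in the newest picture that a camera, given by its name, has taken for a name from the list of things; names that differ only in an ending like _2 or _b are one class to them, and where a whole thing is asked for, a point or a joint stands for the part that bears it (a point fixed in the world has none). Each returns a list of dicts, best first, with "confidence" (0 to 1); they miss things now and then, are a little off and sometimes report something else, mostly with a low value. They report only what shows in the picture. A call takes as long as a camera call. They do not tell look-alikes from the thing itself.
- r.look_for(camera, name): "extent" ([left, top, width, height] in pixels, round what is visible of it).
- r.outline_of(camera, name): "pixels" (400x640 bool, what is visible of it) and "extent" ([left, top, width, height] in pixels, round what is visible of it).
- r.spot_point(camera, name): "centre" ([column, row] in pixels: a listed point, or the origin of a listed thing).
The state is a dict: "time_s": time; "joints": joint angles; "qvel": joint speeds; "tau": joint torques, N m; "ee_pos": TCP position; "eef_rot": TCP orientation; "wrist_force": force on the tool from outside, world axes, zero at the start; "moment": the same for the moment, N m; "finger_gap": finger opening in m.
Only numpy, scipy, OpenCV 4.12 (cv2) and the standard library are available. Lean on these libraries where they do the work, as an engineer would, in place of code of your own. Each camera call takes 0.05 s, during which the arm holds its last target.

### The job

Count the slots of the white divider rack by touch: put a fingertip on the brass rail over the first slot, at the end marked by the red dome, and run it along the top of the rail over the second slot to the third, without touching the rail over the fourth. Then, only pushing, slide the glass ramekin along the counter into that third slot until it meets the back stop. Do not lift or tip the ramekin, leave everything else where it stands, and finish clear of it all.

Things in the scene. Friction and masses are not known exactly. Their poses are not given: they have to be found in the camera images.
- rack: White fixed rack. Origin at counter height, on the middle divider; +x into the slots (away from the robot), +y left. Five dividers, 8 mm thick, 40 mm high, round noses, at y = -160, -80, 0, 80, 160 mm, reach from x = -21 mm to the back stop (x = 33 to 51 mm, 360 mm long). Four slots a to d, 72 mm wide, open to -x and above; counter is the floor. The rail tops the back stop, 55 mm up.
- rail_a: Brass stretch of the rail over slot a (the +y-most slot), 18 mm across (rack x) and 72 mm long (rack y), rigid. Origin at the centre of its flat top, 55 mm above the counter. Black 8 mm joints, flush with it, separate the stretches, one above each divider. Axes as the rack's.
- rail_b: The same over slot b (next to a).
- rail_c: The same over slot c (next to b).
- rail_d: The same over slot d (the -y-most slot).
- slot_a (a point): Point on the counter in slot a where the middle of the ramekin's base comes when it is centred and against the back stop (30 mm before the stop). Axes as the rack's.
- slot_b (a point): The same for slot b.
- slot_c (a point): The same for slot c.
- slot_d (a point): The same for slot d.
- dome: Red dome, 22 mm wide, 12 mm high, fixed on top of one end of the rack's back stop (rack y = +169 or -169 mm; which end varies). It marks the end from which the slots are counted: at +y the order is a, b, c, d; at -y it is d, c, b, a. Origin at its base, 55 mm above the counter.
- cap: Flat grey disc, 22 mm wide, 3 mm high, fixed at the other end. Means nothing. Origin at its base.
- ramekin: Round straight-sided green-tinted glass ramekin, 60 mm outside diameter, 45 mm high, 4 mm wall, about 160 g, open above, standing loose on the counter between the robot and the rack. Origin at the centre of its underside; z up. It slides when pushed low on its side.
- egg_cup: Blue ceramic egg cup, 46 mm wide at the rim, 50 mm high, loose, standing in one of the rack's two end slots. Bystander. Origin at the centre of its foot.
- spice_jar: Small spice jar with black cap, 42 mm wide, 50 mm high, loose, in the other end slot. Bystander. Origin at the centre of its base.
- board: Blue plastic cutting board lying flat, 260 x 180 x 12 mm, loose. Bystander. Origin at the centre of its underside.
- can_opener: Metal can opener lying on the counter, about 170 x 55 mm and 24 mm high, loose. Bystander. Origin near its middle, at counter height.
- mug: White mug, 80 mm wide, 90 mm high, loose. Bystander. Origin at the centre of its base.
- salt: White ceramic salt shaker with metal top, 40 mm wide, 75 mm high, loose. Bystander. Origin at the centre of its base.
Things that resemble listed ones, but are neither listed nor needed, are in the scene too. Of the things that look like the ramekin, take the one that is farthest to the robot's left at the start.

How it is judged:
On the way, in this order (a step that is already met when the one before it is completed fails the run):
1. a fingertip touches the rail over the first slot, at the dome's end (((y of dome in the frame of rack above 0 m and contact force between the fingers and rail_a above 0.3 N) or (y of dome in the frame of rack below 0 m and contact force between the fingers and rail_d above 0.3 N))), for 0.1 s.
2. then the rail over the second slot (((y of dome in the frame of rack above 0 m and contact force between the fingers and rail_b above 0.3 N) or (y of dome in the frame of rack below 0 m and contact force between the fingers and rail_c above 0.3 N))), for 0.1 s.
3. then the rail over the third slot (((y of dome in the frame of rack above 0 m and contact force between the fingers and rail_c above 0.3 N) or (y of dome in the frame of rack below 0 m and contact force between the fingers and rail_b above 0.3 N))), for 0.1 s.
4. the ramekin has been pushed into the third slot up to the back stop (x of ramekin in the frame of rack above -0.006 m and height (world z) of ramekin below 0.005 m and angle between ramekin's own z axis and vertical below 0.1 rad and ((y of dome in the frame of rack above 0 m and y of ramekin in the frame of rack between -0.055 and -0.025 m) or (y of dome in the frame of rack below 0 m and y of ramekin in the frame of rack between 0.025 and 0.055 m))), for 0.2 s.
At the end, for the whole second after the job is handed in: The ramekin stands upright (within 0.1 rad) at rest on the counter in the third slot from the dome, within 9 mm of the back stop and 15 mm of the slot's middle line (all of step 4 and linear speed of ramekin below 0.01 m/s); the robot touches nothing.
It fails at once if the ramekin is lifted more than 12 mm or tipped more than 0.3 rad (height (world z) of ramekin above 0.012 m or angle between ramekin's own z axis and vertical above 0.3 rad).
It fails at once if the rail over the fourth slot is touched ((y of dome in the frame of rack above 0 m and contact force between the fingers and rail_d above 0.3 N) or (y of dome in the frame of rack below 0 m and contact force between the fingers and rail_a above 0.3 N)).
It fails at once if the egg cup or spice jar is moved more than 15 mm or tipped (distance of any of egg_cup, spice_jar from where it was at the start of the episode above 0.015 m or angle between any of egg_cup, spice_jar's own z axis and vertical above 0.3 rad).
It fails at once if the cutting board, can opener, mug or salt shaker is moved more than 15 mm or tipped (distance of any of board, can_opener, mug, salt from where it was at the start of the episode above 0.015 m or angle between any of board, can_opener, mug, salt's own z axis and vertical above 0.3 rad).
It also fails if it takes over 64 s, if anything falls off the work surface, if the arm or the gripper's body presses on something with over 40 N, if the wrist force passes 120 N, or if a joint passes its speed limit or range.

## Working session

There is one attempt and no reset: what is moved stays moved. The work goes in short steps, Python scripts to look and compute and a tool call to move; the robot and the scene stay as the last step left them, time stands still between calls to the robot, and variables do not carry over. Pictures are saved under pics/ and viewed, and the job is handed in when it is done.

Besides the shell and the picture viewer there is one more tool, called after "Call:" as name(argument=value, ...), one argument or row to a line, values as JSON. jog_arm: Moves the arm, as the interface text tells. Its arguments: {"type":"object","properties":{"series":{"type":"string"},"grip":{"type":"number"},"grip_force":{"type":"number"}},"required":["series"]}

```bash
mkdir -p pics; cat > h.py <<'E'
import numpy as np, cv2
from cell import r
def save(f,n,crop=None,s=1):
    im=f["pixels"]
    if crop: x,y,w,h=crop; im=im[y:y+h,x:x+w]
    im=cv2.resize(im,None,fx=s,fy=s,interpolation=cv2.INTER_CUBIC) if s!=1 else im
    cv2.imwrite("pics/"+n,im[:,:,::-1])
def pt(f,u,v,z=None):
    """world point at pixel; by depth or on plane z"""
    K=f["mtx"];R=np.array(f["R"]);t=np.array(f["t"])
    d=np.linalg.inv(K)@[u,v,1]
    c=-R.T@t; w=R.T@d
    if z is None: return c+w*f["range_z"][int(round(v)),int(round(u))]
    return c+w*(z-c[2])/w[2]
def proj(f,X):
    p=f["R"]@np.array(X)+f["t"]; q=f["mtx"]@p; return q[:2]/q[2]
E
python3 - <<'E'
from h import *
import pickle
s=r.observe(); print(s)
for n in ["scene","side"]:
    f=r.grab_frame(n); save(f,n+"0.png"); pickle.dump(f,open(n+"0.pkl","wb"))
    print(n,-np.array(f["R"]).T@f["t"])
    for k in ["rack","dome","cap","ramekin","egg_cup","spice_jar","board","can_opener","mug","salt"]:
        for d in r.look_for(n,k)[:4]: print(k,round(d["confidence"],2),np.round(d["extent"]))
E
```

```text
{'time_s': 0.0, 'joints': array([ 1.29798300e+00,  2.13387554e-01, -3.50362852e-02,  1.32349896e+00,
       -2.44250163e-05,  1.57079951e+00]), 'qvel': array([-0.00072519,  0.00146793, -0.00050902, -0.00032455,  0.00102245,
       -0.0029255 ]), 'tau': array([ 2.21208929e-04, -6.86168289e+01,  4.87117589e+01,  1.78937201e-02,
       -3.75830746e-05, -1.94974882e-05]), 'ee_pos': array([0.13463931, 0.48118815, 0.23080953]), 'eef_rot': array([ 0.70049262,  0.09576059,  0.70058382, -0.09655208]), 'wrist_force': array([-1.22493627,  0.31026489, -0.80124601]), 'moment': array([-0.0553896 , -0.01091925, -0.05873499]), 'finger_gap': 0.08536988598554333}
scene [ 1.21773461 -0.31162249  1.25656442]
rack 0.63 [282. 192. 105.  49.]
ramekin 0.71 [314. 182.  19.  19.]
ramekin 0.66 [251. 178.  21.  17.]
ramekin 0.65 [277. 184.  19.  22.]
ramekin 0.56 [273. 160.  13.  18.]
egg_cup 0.54 [291. 209.  13.  16.]
board 0.72 [389. 136.  64.  62.]
can_opener 0.73 [214. 213.  35.  39.]
mug 0.89 [168. 194.  27.  40.]
mug 0.31 [358. 191.  12.  14.]
salt 0.64 [419. 207.  12.  14.]
salt 0.42 [289. 193.  96.  48.]
side [ 0.27316115 -0.81316736  1.02223895]
rack 0.84 [311. 151.  52. 100.]
dome 0.61 [358. 233.   9.  10.]
ramekin 0.84 [279. 227.  26.  27.]
ramekin 0.76 [282. 186.  24.  30.]
ramekin 0.7 [237. 229.  28.  32.]
ramekin 0.64 [261. 256.  25.  35.]
egg_cup 0.79 [333. 219.  15.  23.]
spice_jar 0.75 [312. 155.  11.  20.]
spice_jar 0.32 [293. 355.  55.  42.]
board 0.86 [228.  94.  91.  45.]
board 0.42 [311. 149.  52. 106.]
can_opener 0.65 [312. 290.  65.  54.]
mug 0.92 [289. 354.  56.  44.]
mug 0.53 [351. 209.  13.  24.]
salt 0.52 [339. 109.  13.  28.]
```

View pics/scene0.png

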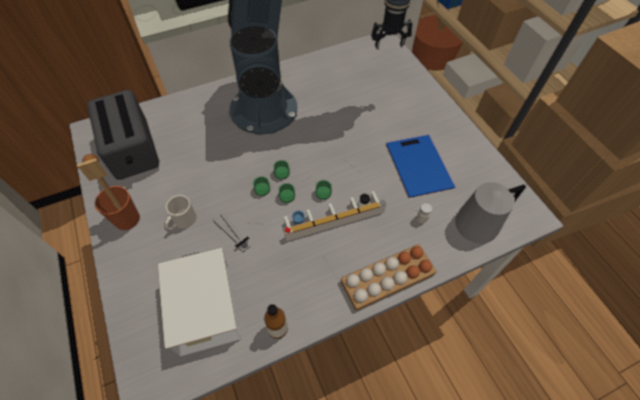

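View pics/side0.png

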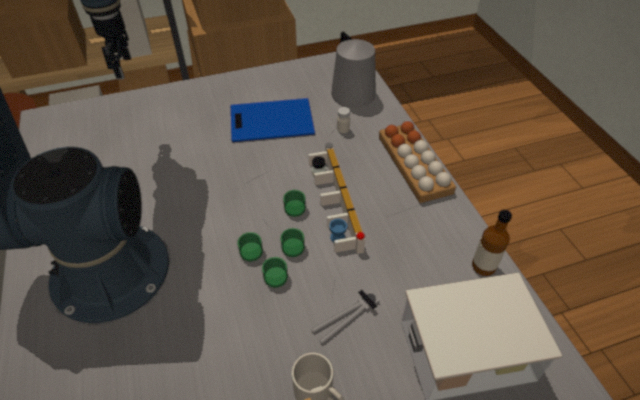

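```bash
python3 - <<'E'
import pickle
from h import *
f=pickle.load(open("scene0.pkl","rb")); save(f,"sc_c.png",(200,140,260,120),3)
f=pickle.load(open("side0.pkl","rb")); save(f,"si_c.png",(210,140,180,160),4)
E
```

```text
(no output)
```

View pics/sc_c.png

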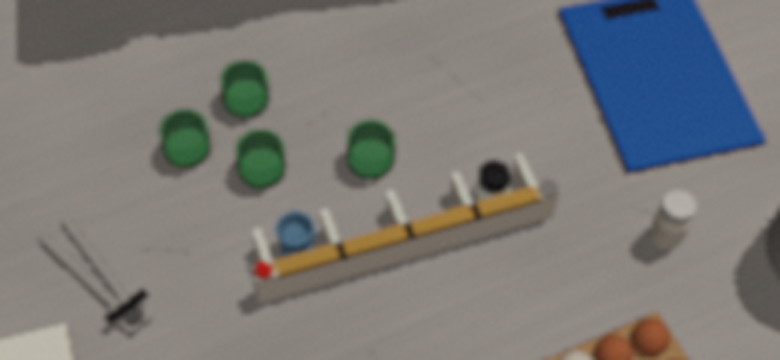

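View pics/si_c.png

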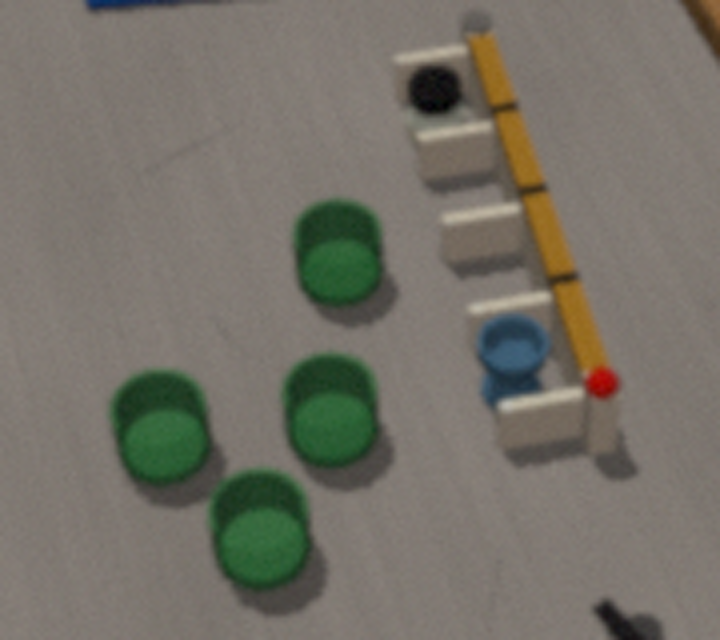

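```bash
python3 - <<'E'
import pickle
from h import *
for cam,boxes in [("scene",{"A":(314,182,19,19),"B":(251,178,21,17),"C":(277,184,19,22),"D":(273,160,16,18)}),("side",{"A":(282,190,24,26),"C":(279,227,26,27),"D":(237,232,26,30),"B":(261,256,27,30)})]:
    f=pickle.load(open(cam+"0.pkl","rb"))
    im=f["pixels"].astype(int)
    H,W=im.shape[:2]
    vv,uu=np.mgrid[:H,:W]
    d=np.stack([uu,vv,np.ones_like(uu)],-1)@np.linalg.inv(f["mtx"]).T*f["range_z"][...,None]
    P=(d-f["t"])@np.array(f["R"])
    g=(im[...,1]>im[...,0]+20)&(im[...,1]>im[...,2]+8)&(P[...,2]<.08)
    for k,(x,y,w,h) in boxes.items():
        m=np.zeros_like(g); m[y-3:y+h+3,x-3:x+w+3]=1; m&=g
        Q=P[m]; T=Q[Q[:,2]>.035]
        print(cam,k,len(Q),"zmax",Q[:,2].max().round(3), "ctr top minmax",((T.min(0)+T.max(0))/2).round(3) if len(T) else 0,"span",(np.ptp(T,0)).round(3) if len(T) else 0)
    hsv=cv2.cvtColor(f["pixels"],cv2.COLOR_RGB2HSV)
    # brass
    b=(hsv[...,0]>12)&(hsv[...,0]<30)&(hsv[...,1]>120)&(P[...,2]>.035)&(P[...,2]<.07)&(P[...,0]>.3)&(P[...,0]<.7)&(abs(P[...,1])<.4)
    b[ :140]=0
    n,l,st,c=cv2.connectedComponentsWithStats(b.astype(np.uint8))
    for i in range(1,n):
        if st[i,4]>15: print(cam,"brass",st[i],np.median(P[l==i],0).round(4), pt(f,*c[i],z=.055).round(4))
    red=((hsv[...,0]<6)|(hsv[...,0]>174))&(hsv[...,1]>150)&(P[...,2]>.04)&(P[...,2]<.08)
    n,l,st,c=cv2.connectedComponentsWithStats(red.astype(np.uint8))
    for i in range(1,n):
        if st[i,4]>8: print(cam,"red",st[i],np.median(P[l==i],0).round(4),pt(f,*c[i],z=.06).round(4))
E
```

```text
scene A 238 zmax 0.049 ctr top minmax [0.485 0.045 0.042] span [0.058 0.056 0.014]
scene B 238 zmax 0.049 ctr top minmax [ 0.379 -0.151  0.042] span [0.058 0.055 0.014]
scene C 238 zmax 0.053 ctr top minmax [ 0.443 -0.08   0.044] span [0.059 0.055 0.017]
scene D 230 zmax 0.05 ctr top minmax [ 0.34  -0.057  0.043] span [0.06  0.055 0.015]
scene brass [292 203  87  29 449] [0.6182 0.0269 0.0543] [0.6185 0.0286 0.055 ]
scene red [285 228   5   5  18] [ 0.6027 -0.1376  0.0633] [ 0.6006 -0.1372  0.06  ]
side A 465 zmax 0.05 ctr top minmax [0.485 0.047 0.043] span [0.056 0.063 0.015]
side C 545 zmax 0.049 ctr top minmax [ 0.442 -0.077  0.042] span [0.058 0.06  0.014]
side D 559 zmax 0.049 ctr top minmax [ 0.339 -0.08   0.042] span [0.056 0.108 0.014]
side B 639 zmax 0.051 ctr top minmax [ 0.378 -0.149  0.043] span [0.058 0.059 0.015]
side brass [327 149  35  84 610] [0.6145 0.0135 0.055 ] [0.6144 0.0169 0.055 ]
side red [356 232   8   8  42] [ 0.5972 -0.1388  0.0634] [ 0.5986 -0.1367  0.06  ]
```

```bash
python3 - <<'E'
import pickle
from h import *
for cam in ["scene","side"]:
    f=pickle.load(open(cam+"0.pkl","rb"))
    hsv=cv2.cvtColor(f["pixels"],cv2.COLOR_RGB2HSV)
    # rectify plane z=.055: 0.5mm grid
    xs=np.arange(.5,.72,.0005); ys=np.arange(-.2,.25,.0005)
    X,Y=np.meshgrid(xs,ys,indexing="ij")
    p=np.stack([X,Y,np.full_like(X,.055)],-1)@np.array(f["R"]).T+f["t"]
    q=p@f["mtx"].T; q=q[...,:2]/q[...,2:]
    im=cv2.remap(f["pixels"],q[...,0].astype(np.float32),q[...,1].astype(np.float32),cv2.INTER_CUBIC)
    cv2.imwrite(f"pics/rect_{cam}.png",im[::-1,::-1,::-1])
    h=cv2.cvtColor(im,cv2.COLOR_RGB2HSV)
    b=((h[...,0]>12)&(h[...,0]<30)&(h[...,1]>110)&(h[...,2]>80)).astype(np.uint8)
    n,l,st,c=cv2.connectedComponentsWithStats(b)
    for i in range(1,n):
        if st[i,4]>600:
            m=np.argwhere(l==i)
            rc=cv2.minAreaRect(m.astype(np.float32)); print(cam,st[i,4],"ctr",.5+rc[0][0]*.0005,-.2+rc[0][1]*.0005,"size",np.array(rc[1])*.5,rc[2])
E
```

```text
scene 24466 ctr 0.6173470840454102 0.030110137939453108 size [311.14981079  23.6273632 ] 84.07357025146484
side 5838 ctr 0.6036758117675781 -0.0853859329223633 size [74.86224365 20.75938034] 83.93821716308594
side 5984 ctr 0.612027229309082 -0.006227722167968769 size [76.46860504 20.79627609] 84.2894058227539
side 6010 ctr 0.620522705078125 0.07362481689453126 size [76.79891205 20.83999825] 83.774169921875
side 5911 ctr 0.628894775390625 0.15178643798828123 size [75.38658905 20.92867279] 84.14398956298828
```

View pics/rect_side.png

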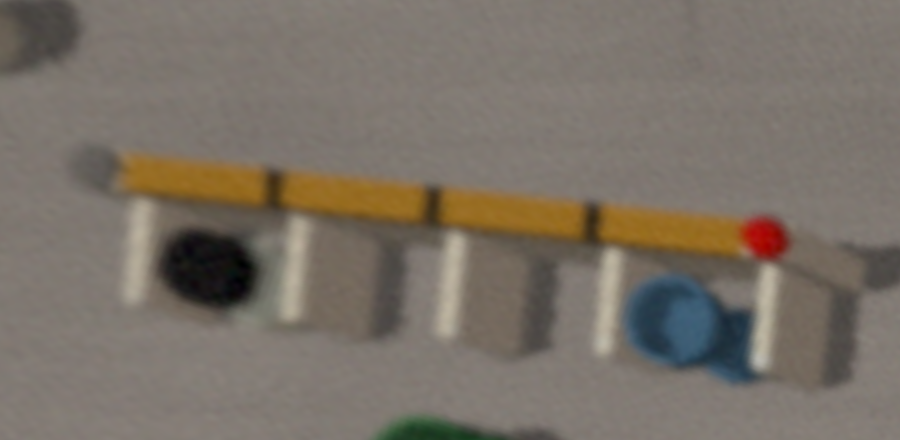

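View pics/rect_scene.png

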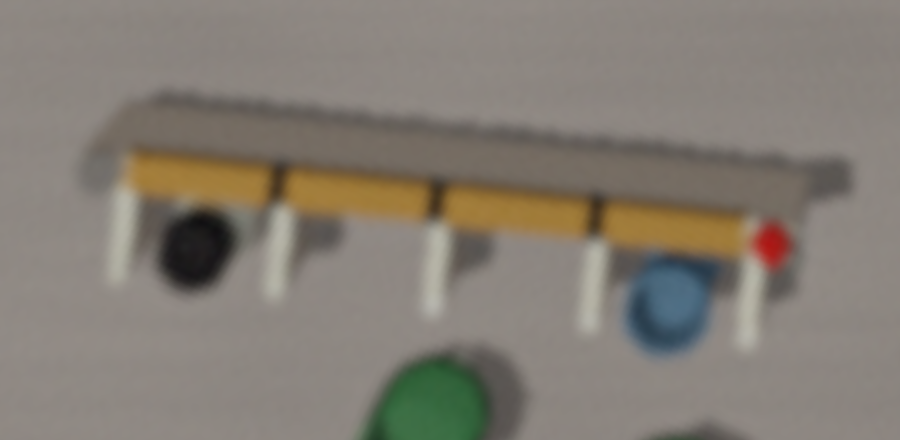

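```bash
cat >> h.py <<'E'
from scipy.spatial.transform import Rotation as Ro
TH=np.radians(-6.06); RX=np.array([np.cos(TH),np.sin(TH)]); RY=np.array([-np.sin(TH),np.cos(TH)])
RC=np.array([.6168,.0318]); RO=RC-.042*RX
def w2r(p): d=np.array(p)[:2]-RO; return np.array([d@RX,d@RY])
def r2w(x,y): return RO+x*RX+y*RY
def rot(s=None):
    s=s or r.observe(); q=s["eef_rot"]; return Ro.from_quat([q[1],q[2],q[3],q[0]]).as_matrix()
def to(x,y,z):
    """tool-frame shift (cm) from measured pose to a rack-frame xy and z"""
    s=r.observe(); w=np.r_[r2w(x,y),z]; return (rot(s).T@(w-s["ee_pos"])*100).round(2)
E
python3 - <<'E'
from h import *
print(rot().round(3)); print("ram",w2r([.485,.046]),"dome",w2r([.599,-.137]),"C",w2r([.443,-.079]),"D",w2r([.34,-.057]))
Rr=np.c_[[0,0,-1],np.r_[RY,0],np.cross([0,0,-1],np.r_[RY,0])]
Rc=rot(); print("turn to jaw//+rackY",Ro.from_matrix(Rc.T@Rr).as_rotvec(), "cur rack",w2r(r.observe()["ee_pos"]))
print("tool z then", Rr[:,2], "to rail_d:",to(.042,-.118,.09))
E
```

```text
[[ 0.     0.269  0.963]
 [-0.     0.963 -0.269]
 [-1.    -0.     0.   ]]
ram [-0.09056258  0.00020654] dome [ 0.04211966 -0.16973587] C [-0.11913164 -0.12852888] D [-0.22387861 -0.11752551]
turn to jaw//+rackY [-1.67071507e-01  9.18856030e-06  1.49313964e-06] cur rack [-0.48486239  0.39629166]
tool z then [ 0.99441189 -0.10556987  0.        ] to rail_d: [ 14.13 -41.95  60.5 ]
```

Call:
jog_arm(
  series="0 0 0 -0.0835 0 0; 0 0 0 -0.0835 0 0; 0 -2.7 2.8 0 0 0; 0 -2.7 2.8 0 0 0; 0 -2.7 2.8 0 0 0; 0 -2.7 2.8 0 0 0; 0 -2.7 2.8 0 0 0; 0 -2.7 2.8 0 0 0; 0 -2.7 2.8 0 0 0; 0 -2.7 2.8 0 0 0",
  grip=0,
)

```text
time_s: 1.93
ee_pos: [0.3354, 0.2414, 0.2315]
eef_rot: [0.706, 0.037, 0.706, -0.037]
wrist_force: [1.1, 0.9, 0.1]
finger_gap: -0.0003
```

Call:
jog_arm(
  series="0 -2.7 2.8 0 0 0; 0 -2.7 2.8 0 0 0; 0 -2.7 2.8 0 0 0; 0 -2.7 2.8 0 0 0; 0 -2.7 2.8 0 0 0; 0 -2.7 2.8 0 0 0; 0 -2.7 2.8 0 0 0; 0 -2.7 2.8 0 0 0; 0 -2.7 2.8 0 0 0; 0 0 0 0 0 0",
)

```text
time_s: 2.77
ee_pos: [0.5624, -0.0299, 0.2301]
eef_rot: [0.706, 0.038, 0.706, -0.039]
wrist_force: [2.0, 0.0, -0.2]
finger_gap: -0.0003
```

```bash
python3 - <<'E'
from h import *
s=r.observe();print(s["time_s"],s["ee_pos"],s["finger_gap"],s["wrist_force"],w2r(s["ee_pos"]),rot().round(3),to(.042,-.118,.075))
f=r.grab_frame("wrist"); save(f,"w1.png")
E
```

```text
2.7667 [ 0.56238825 -0.02987774  0.23008028] -0.00031799679168046844 [ 2.01841245  0.00417653 -0.19259158] [-0.00559638 -0.06707732] [[-0.     0.109  0.994]
 [-0.001  0.994 -0.109]
 [-1.    -0.001 -0.   ]] [15.51 -5.05  4.78]
```

View pics/w1.png

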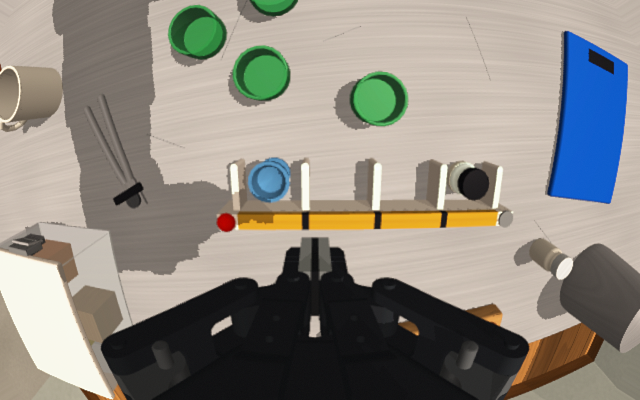

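Call:
jog_arm(
  series="0 -2.5 2.4 0 0 0; 0 -2.5 2.4 0 0 0; 3 0 0 0 0 0; 3 0 0 0 0 0; 3 0 0 0 0 0; 3 0 0 0 0 0; 2 0 0 0 0 0; 0 0 0 0 0 0; 0 0 0 0 0 0",
)

```text
time_s: 3.57
ee_pos: [0.6013, -0.0793, 0.0914]
eef_rot: [0.706, 0.037, 0.707, -0.037]
wrist_force: [0.9, 0.3, 0.5]
finger_gap: -0.0
```

```bash
python3 - <<'E'
from h import *
f=r.grab_frame("wrist"); save(f,"w2.png")
f=r.grab_frame("side"); save(f,"s2.png",(260,120,180,160),4)
s=r.observe();print(s["time_s"],s["ee_pos"],s["wrist_force"],w2r(s["ee_pos"]),to(.042,-.118,.057))
E
```

```text
3.6667 [ 0.60288517 -0.07971627  0.09322878] [ 0.7316095  -0.27280023  1.13395544] [ 0.03993569 -0.11236209] [ 3.62 -0.56  0.2 ]
```

View pics/s2.png

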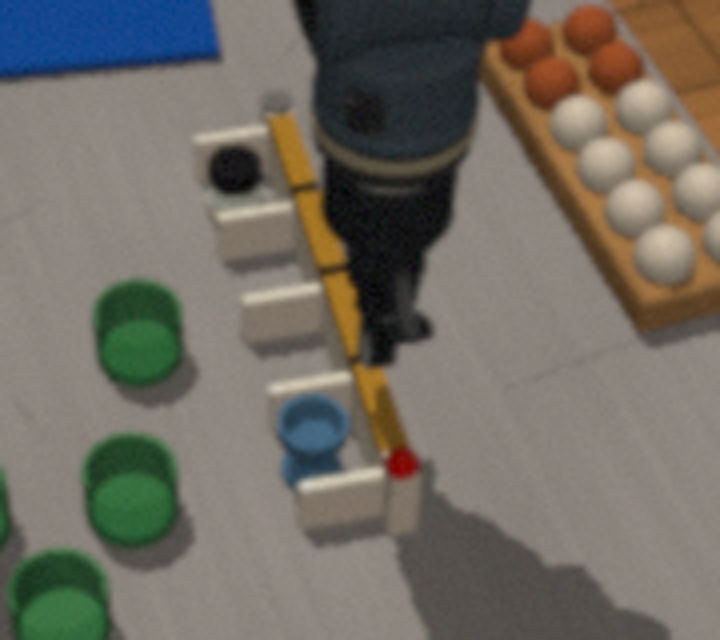

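View pics/w2.png

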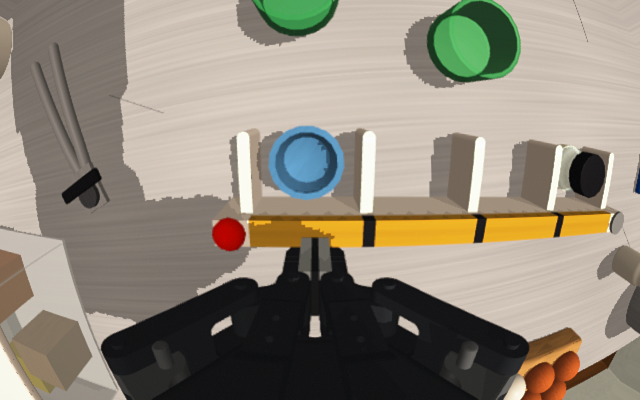

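Wrist view: closed fingertips (315,240) sit over the rail stretch next to the red dome (229,234). I'll descend onto it.

Call:
jog_arm(
  series="1.6 -0.4 0.2 0 0 0; 1.6 0 0 0 0 0; 0.2 0 0 0 0 0; 0 0 0 0 0 0; 0 0 0 0 0 0",
)

```text
time_s: 4.08
ee_pos: [0.6043, -0.0841, 0.0589]
eef_rot: [0.707, 0.037, 0.706, -0.037]
wrist_force: [-0.3, 0.4, -0.5]
finger_gap: 0.0003
```

Call:
jog_arm(
  series="0.15 0 0 0 0 0; 0.15 0 0 0 0 0; 0.1 0 0 0 0 0; 0 0 0 0 0 0; 0 0 0 0 0 0",
)

```text
time_s: 4.5
ee_pos: [0.6043, -0.0842, 0.055]
eef_rot: [0.707, 0.037, 0.705, -0.037]
wrist_force: [-5.4, 1.2, 17.4]
finger_gap: 0.0002
```

Call:
jog_arm(
  series="-0.02 1 0 0 0 0; 0 1 0 0 0 0; 0 1 0 0 0 0; 0 1 0 0 0 0; 0 1 0 0 0 0; 0 1 0 0 0 0; 0 1 0 0 0 0; 0 0.5 0 0 0 0; 0 0 0 0 0 0; 0 0 0 0 0 0",
)

```text
time_s: 5.33
ee_pos: [0.6128, -0.0093, 0.055]
eef_rot: [0.707, 0.037, 0.705, -0.037]
wrist_force: [-0.5, 0.6, 11.9]
finger_gap: 0.0002
```

```bash
python3 - <<'E'
from h import *
s=r.observe();print(s["time_s"],s["ee_pos"],s["wrist_force"],w2r(s["ee_pos"]),to(.042,.03,.055))
E
```

```text
5.3333 [ 0.61275761 -0.00925315  0.05504037] [-0.47051139  0.62134821 11.93855104] [ 0.04231417 -0.0412505 ] [ 0.01  7.13 -0.03]
```

Firmly on the second stretch (force 12 N, rack y −41 mm). On to the third, then lift.

Call:
jog_arm(
  series="0 1 0 0 0 0; 0 1 0 0 0 0; 0 1 0 0 0 0; 0 1 0 0 0 0; 0 1 0 0 0 0; 0 1 0 0 0 0; 0 1 0 0 0 0; 0 0 0 0 0 0; 0 0 0 0 0 0; 0 0 0 0 0 0",
)

```text
time_s: 6.17
ee_pos: [0.6201, 0.061, 0.055]
eef_rot: [0.707, 0.038, 0.705, -0.037]
wrist_force: [-0.2, 5.1, 10.3]
finger_gap: -0.0001
```

```bash
python3 - <<'E'
from h import *
s=r.observe();print(s["time_s"],s["ee_pos"],s["wrist_force"],w2r(s["ee_pos"]))
f=r.grab_frame("wrist"); save(f,"w3.png")
E
```

```text
6.1667 [0.62011438 0.06095392 0.05503017] [-0.20228775  5.05864183 10.33868115] [0.04221809 0.02934091]
```

View pics/w3.png

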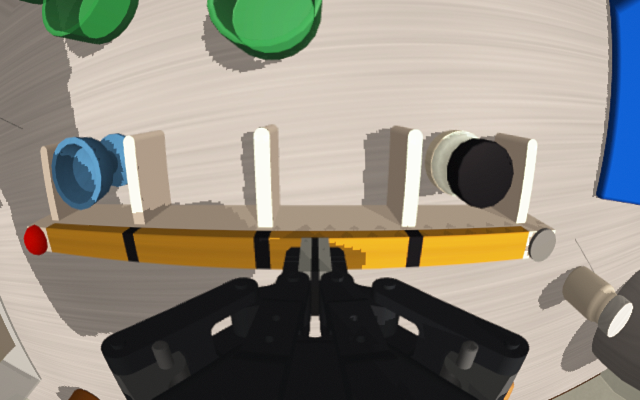

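Call:
jog_arm(
  series="-1 0 0 0 0 0; -4 0 0 0 0 0; -4 0 0 0 0 0; 0 0 -4 0 0 0; 0 0 -4 0 0 0; 0 0 0 0 0 0",
)

```text
time_s: 6.72
ee_pos: [0.5316, 0.0684, 0.1431]
eef_rot: [0.704, 0.037, 0.708, -0.038]
wrist_force: [-1.0, -0.2, 0.6]
finger_gap: 0.0
```

```bash
python3 - <<'E'
from h import *
s=r.observe();print(s["time_s"],s["joints"].round(2),s["ee_pos"],w2r(s["ee_pos"]))
R1=rot()
for z in (RY,-RY):
    Z=np.r_[z,0];X=np.array([0,0,-1]);Rt=np.c_[X,np.cross(Z,X),Z]
    print(Ro.from_matrix(R1.T@Rt).as_rotvec().round(3))
    print("shift in new axes",Rt.T@(np.r_[r2w(-.091,-.065),.14]-s["ee_pos"])*100)
print(to(-.091,-.065,.14))
f=r.grab_frame("wrist"); save(f,"w4.png")
f=r.grab_frame("side"); save(f,"s4.png",(210,140,180,160),4)
E
```

```text
6.7167 [ 0.13  0.32 -0.11  1.14  0.    0.23] [0.53159618 0.06839128 0.14305855] [-0.04659063  0.02739185]
[-1.57  -0.006 -0.004]
shift in new axes [ 0.30585495  4.44093713 -9.23918471]
[ 1.571 -0.004  0.006]
shift in new axes [ 0.30585495 -4.44093713  9.23918471]
[ 0.35 -9.24 -4.44]
```

View pics/w4.png

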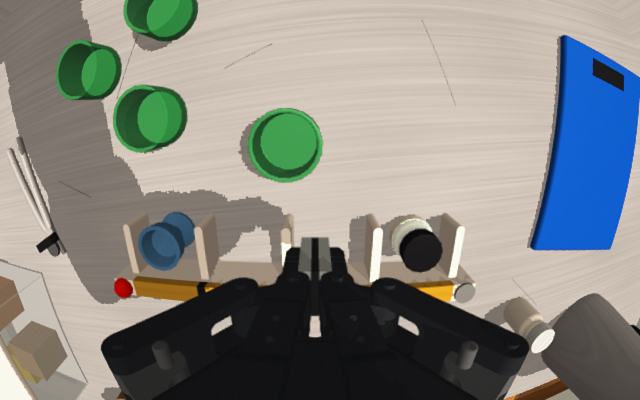

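Call:
jog_arm(
  series="0 -3.1 -1.5 0 0 0; 0 -3.1 -1.5 0 0 0; 0 -3.1 -1.4 0 0 0; 0 0 0 -0.12 0 0; 0 0 0 -0.12 0 0; 0 0 0 -0.12 0 0; 0 0 0 -0.12 0 0; 0 0 0 -0.12 0 0; 0 0 0 -0.12 0 0; 0 0 0 -0.12 0 0",
  grip=3,
)

```text
time_s: 7.65
ee_pos: [0.487, -0.0197, 0.1441]
eef_rot: [0.66, -0.256, 0.659, 0.255]
wrist_force: [0.1, -0.5, -0.2]
finger_gap: 0.0299
```

Call:
jog_arm(
  series="0 0 0 -0.12 0 0; 0 0 0 -0.12 0 0; 0 0 0 -0.12 0 0; 0 0 0 -0.12 0 0; 0 0 0 -0.12 0 0; 0 0 0 -0.13 0 0; 0 0 0 0 0 0; 0 0 0 0 0 0",
)

```text
time_s: 8.32
ee_pos: [0.4866, -0.0196, 0.1439]
eef_rot: [0.528, -0.47, 0.528, 0.47]
wrist_force: [-0.4, -0.4, 0.4]
finger_gap: 0.0299
```

```bash
python3 - <<'E'
from h import *
s=r.observe();print(s["time_s"],s["joints"].round(2),s["ee_pos"],s["finger_gap"],w2r(s["ee_pos"]))
Z=np.r_[RY,0];X=np.array([0,0,-1]);Rt=np.c_[X,np.cross(Z,X),Z]
print("left turn",Ro.from_matrix(rot().T@Rt).as_rotvec().round(3))
print(to(-.091,-.065,.01))
f=r.grab_frame("wrist"); save(f,"w5.png")
f=r.grab_frame("side"); save(f,"s5.png",(210,140,180,160),4)
print(r.spot_point("side","ramekin"))
E
```

```text
8.3167 [-0.04  0.22 -0.25  1.1  -0.   -1.5 ] [ 0.48663515 -0.01958336  0.14391121] 0.02992375830800981 [-0.08201294 -0.06483771]
left turn [-0.01  -0.     0.001]
[13.39  0.91 -0.02]
[{'centre': [272.0, 277.8], 'confidence': 0.93}, {'centre': [296.4, 209.4], 'confidence': 0.74}, {'centre': [251.4, 251.0], 'confidence': 0.69}, {'centre': [289.2, 248.6], 'confidence': 0.64}]
```

View pics/w5.png

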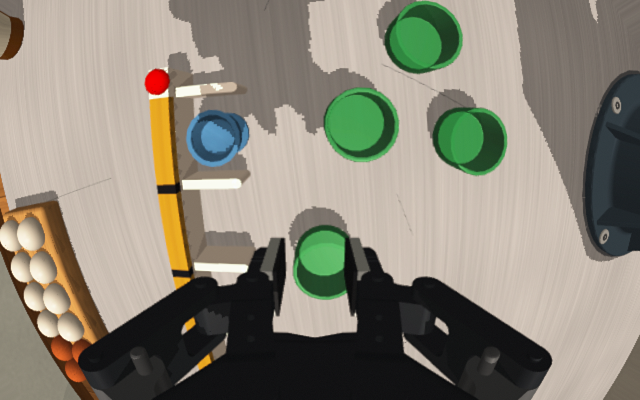

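View pics/s5.png

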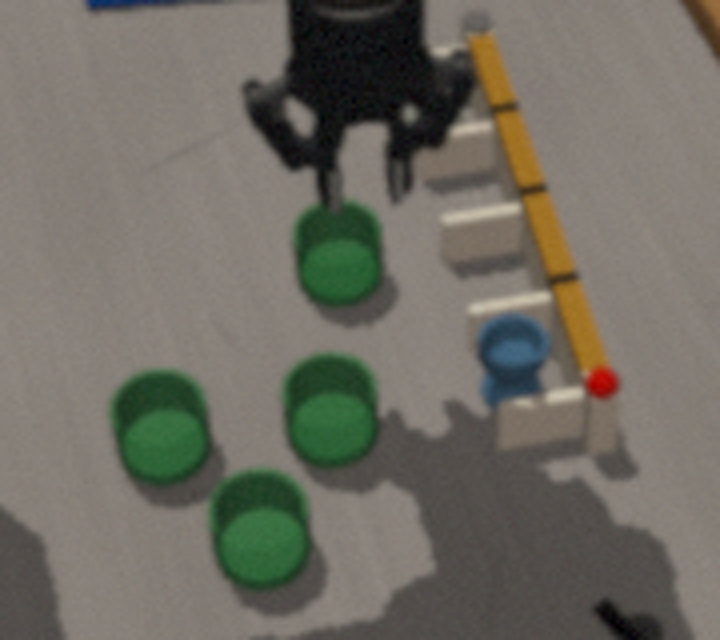

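Call:
jog_arm(
  series="0 0.85 0 -0.01 0 0; 3.2 0 0 0 0 0; 3.2 0 0 0 0 0; 3.2 0 0 0 0 0; 2.8 0 0 0 0 0; 0.9 0 0 0 0 0; 0 0 0 0 0 0; 0 0 0 0 0 0",
)

```text
time_s: 9.13
ee_pos: [0.4774, -0.0184, 0.0114]
eef_rot: [0.525, -0.474, 0.525, 0.474]
wrist_force: [0.5, 0.1, 0.2]
finger_gap: 0.03
```

```bash
python3 - <<'E'
from h import *
s=r.observe();print(s["time_s"],s["ee_pos"],s["wrist_force"],w2r(s["ee_pos"]))
f=r.grab_frame("wrist"); save(f,"w6.png")
f=r.grab_frame("side"); save(f,"s6.png",(210,140,180,160),4)
E
```

```text
9.1333 [ 0.47741649 -0.01842064  0.01137187] [0.4812998  0.07109986 0.21668444] [-0.09130284 -0.0646547 ]
```

View pics/w6.png

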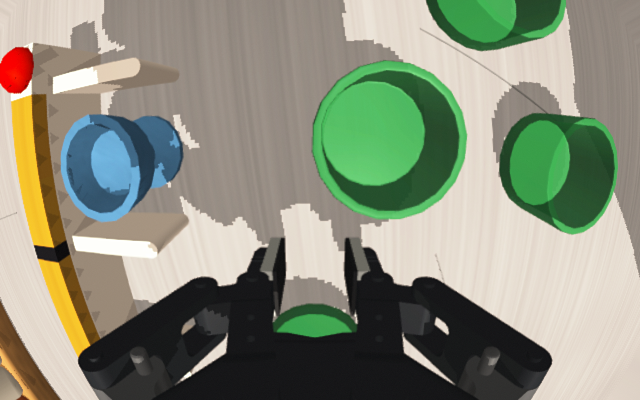

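View pics/s6.png

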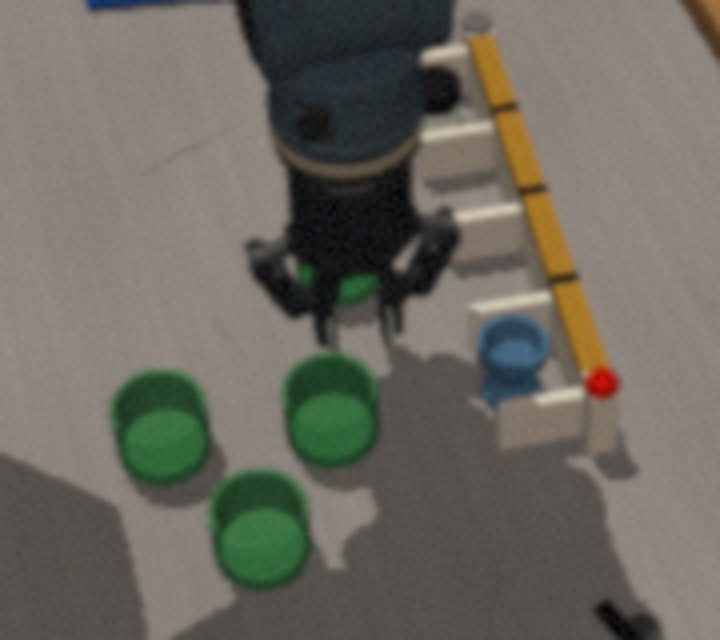

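Call:
jog_arm(
  series="0 0 0.8 0 0 0; 0 0 0.8 0 0 0; 0 0 0.5 0 0 0; 0 0 0.5 0 0 0; 0 0 0.5 0 0 0; 0 0 0.5 0 0 0; 0 0 0.5 0 0 0; 0 0 0.5 0 0 0; 0 0 0.5 0 0 0; 0 0 0.4 0 0 0",
)

```text
time_s: 10.07
ee_pos: [0.483, 0.0367, 0.0105]
eef_rot: [0.525, -0.474, 0.525, 0.474]
wrist_force: [-0.9, -2.3, 2.5]
finger_gap: 0.0305
```

Call:
jog_arm(
  series="0 0 0.4 0 0 0; 0 0 0.3 0 0 0; 0 0 0.3 0 0 0; 0 0 0.2 0 0 0; 0 0 0.1 0 0 0; 0 0 0 0 0 0; 0 0 0 0 0 0",
)

```text
time_s: 10.65
ee_pos: [0.4841, 0.0494, 0.0104]
eef_rot: [0.525, -0.474, 0.525, 0.474]
wrist_force: [-0.6, 0.1, -0.1]
finger_gap: 0.0301
```

```bash
python3 - <<'E'
from h import *
s=r.observe();print(s["time_s"],s["ee_pos"],s["wrist_force"],w2r(s["ee_pos"]))
f=r.grab_frame("wrist"); save(f,"w7.png")
f=r.grab_frame("side"); save(f,"s7.png",(210,140,180,160),4)
E
```

```text
10.65 [0.48411592 0.04938177 0.0104144 ] [-0.5900196   0.06868507 -0.07339622] [-0.09179874  0.00347608]
```

View pics/s7.png

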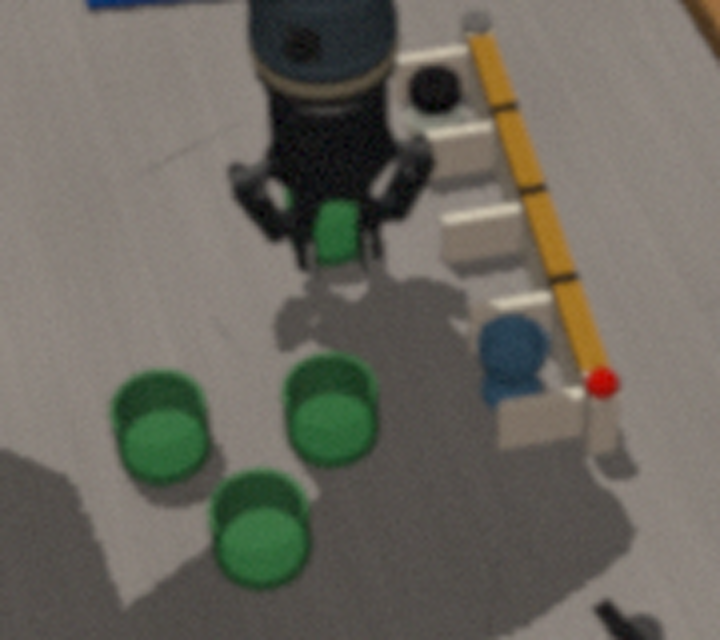

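Call:
jog_arm(
  series="0 0 -1.5 0 0 0; 0 0 -2 0 0 0; -3 0 0 0 0 0; -3 0 0 0 0 0; -3 0 0 0 0 0; -3.5 0 0 0 0 0; 0 3.5 0 0.12 0 0; 0 3 0 0.12 0 0; 0 0 0 0.12 0 0; 0 0 0 0.12 0 0",
)

```text
time_s: 11.58
ee_pos: [0.4154, 0.0248, 0.1358]
eef_rot: [0.623, -0.334, 0.623, 0.334]
wrist_force: [-0.7, -0.5, -0.7]
finger_gap: 0.03
```

Call:
jog_arm(
  series="0 0 0 0.12 0 0; 0 0 0 0.12 0 0; 0 0 0 0.12 0 0; 0 0 0 0.12 0 0; 0 0 0 0.12 0 0; 0 0 0 0.12 0 0; 0 0 0 0.12 0 0; 0 0 0 0.12 0 0; 0 0 0 0.12 0 0; 0 0 0 0 0 0",
)

```text
time_s: 12.42
ee_pos: [0.4165, 0.0245, 0.1355]
eef_rot: [0.706, 0.034, 0.706, -0.034]
wrist_force: [0.9, 0.8, -0.3]
finger_gap: 0.0298
```

```bash
python3 - <<'E'
from h import *
s=r.observe();print(s["time_s"],s["ee_pos"],s["joints"].round(2),w2r(s["ee_pos"]),s["finger_gap"])
Z=np.r_[RX,0];X=np.array([0,0,-1]);Rt=np.c_[X,np.cross(Z,X),Z]
print("left turn",Ro.from_matrix(rot().T@Rt).as_rotvec().round(3),to(-.155,.04,.15))
f=r.grab_frame("wrist"); save(f,"w8.png")
for cam in ("scene","side"):
    f=r.grab_frame(cam); im=f["pixels"].astype(int)
    if cam=="side":save(f,"s8.png",(210,140,180,160),4)
    vv,uu=np.mgrid[:400,:640]
    d=np.stack([uu,vv,np.ones_like(uu)],-1)@np.linalg.inv(f["mtx"]).T*f["range_z"][...,None]
    P=(d-f["t"])@np.array(f["R"])
    g=(im[...,1]>im[...,0]+20)&(im[...,1]>im[...,2]+8)&(P[...,2]<.06)&(P[...,2]>.035)&(P[...,0]>.41)&(P[...,1]>0)&(P[...,1]<.16)&(P[...,0]<.6)
    Q=P[g]
    if len(Q): c=(Q.min(0)+Q.max(0))/2; print(cam,len(Q),c,np.ptp(Q,0),w2r(c))
E
```

```text
12.4167 [0.41651756 0.02454528 0.13545815] [ 0.06  0.09 -0.43  1.05  0.    0.16] [-0.15639736 -0.02835797] 0.029832297640093403
left turn [ 0.009 -0.    -0.   ] [-1.45  6.83  0.2 ]
scene 65 [0.48924416 0.08150739 0.04302008] [0.05973185 0.05776821 0.01593579] [-0.09009065  0.03596357]
side 142 [0.48854594 0.0834322  0.04237151] [0.05526438 0.06156273 0.01462142] [-0.09098817  0.03780391]
```

View pics/w8.png

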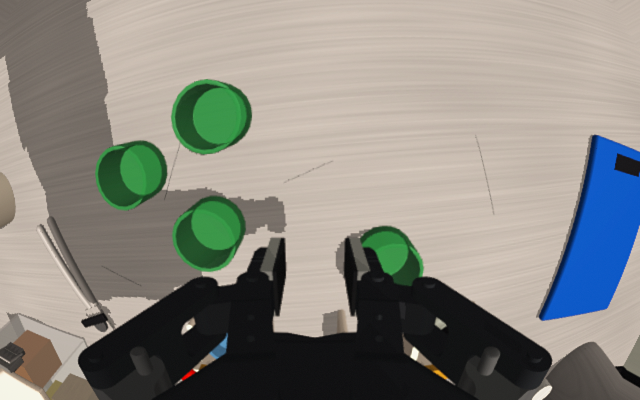

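View pics/s8.png

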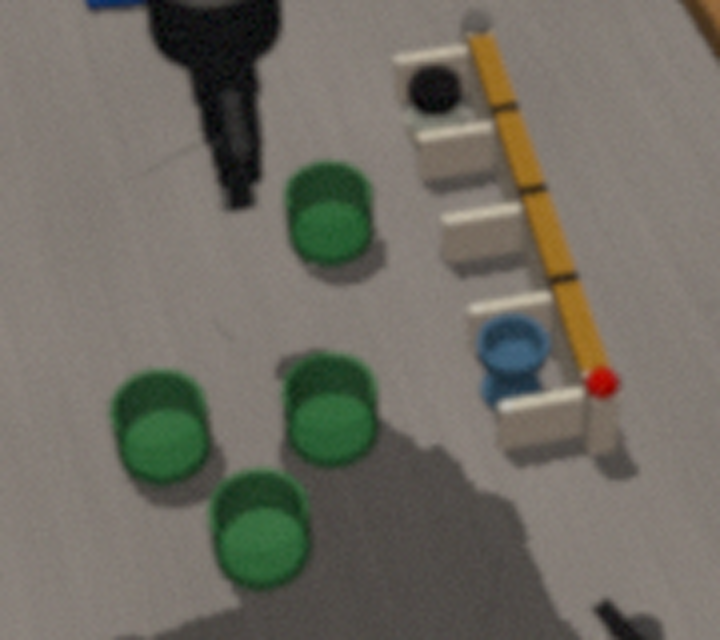

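Call:
jog_arm(
  series="0 3.3 0 0.009 0 0; 0 3.3 0 0 0 0; 3.2 0 0 0 0 0; 3.2 0 0 0 0 0; 3.2 0 0 0 0 0; 2.4 0 0 0 0 0; 0.5 0 0 0 0 0; 0 0 0 0 0 0; 0 0 0 0 0 0",
)

```text
time_s: 13.32
ee_pos: [0.4234, 0.0903, 0.0115]
eef_rot: [0.706, 0.035, 0.706, -0.035]
wrist_force: [-0.5, -0.1, 1.1]
finger_gap: 0.0301
```

```bash
python3 - <<'E'
from h import *
s=r.observe();print(s["time_s"],s["ee_pos"],w2r(s["ee_pos"]),rot().round(3)[:,2],RX)
f=r.grab_frame("side"); save(f,"s9.png",(210,140,180,160),4)
E
```

```text
13.3167 [0.42341288 0.09032466 0.01147736] [-0.15648489  0.03778177] [ 0.995 -0.098  0.001] [ 0.99441189 -0.10556987]
```

View pics/s9.png

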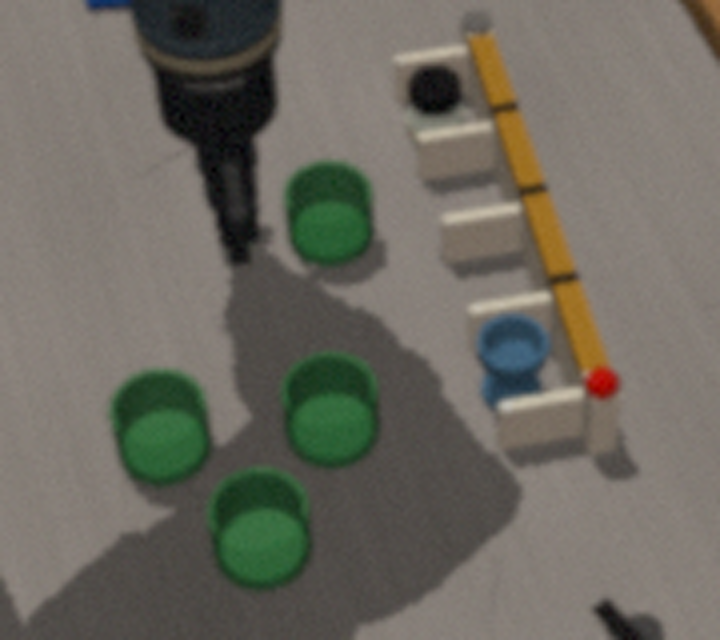

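Call:
jog_arm(
  series="0 0 1 0 0 0; 0 0 0.9 0 0 0; 0 0 0.7 0 0 0; 0 0 0.6 0 0 0; 0 0 0.6 0 0 0; 0 0 0.7 0 0 0; 0 0 0.7 0 0 0; 0 0 0.7 0 0 0; 0 0 0.7 0 0 0; 0 0 0.7 0 0 0",
)

```text
time_s: 14.2
ee_pos: [0.4962, 0.0829, 0.0105]
eef_rot: [0.706, 0.035, 0.706, -0.035]
wrist_force: [-2.8, 1.0, 3.4]
finger_gap: 0.0299
```

Call:
jog_arm(
  series="0 0 0.6 0 0 0; 0 0 0.5 0 0 0; 0 0 0.4 0 0 0; 0 0 0.2 0 0 0; 0 0 0 0 0 0; 0 0 0 0 0 0",
)

```text
time_s: 14.7
ee_pos: [0.5126, 0.0812, 0.0105]
eef_rot: [0.706, 0.035, 0.706, -0.035]
wrist_force: [0.0, 0.5, 0.1]
finger_gap: 0.03
```

```bash
python3 - <<'E'
from h import *
s=r.observe();print(s["time_s"],s["ee_pos"],w2r(s["ee_pos"]),s["wrist_force"])
f=r.grab_frame("side"); save(f,"s10.png",(250,120,140,140),4)
f=r.grab_frame("scene"); save(f,"c10.png",(260,140,140,110),5)
E
```

```text
14.7 [0.51259948 0.08124764 0.01048738] [-0.06683841  0.03817088] [0.04550696 0.51031135 0.08518488]
```

View pics/s10.png

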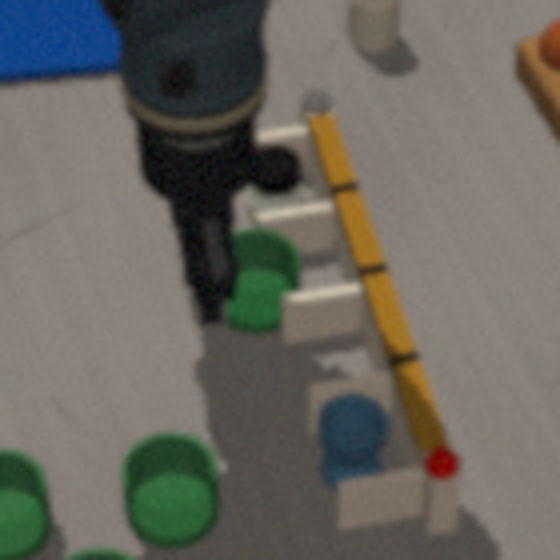

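View pics/c10.png

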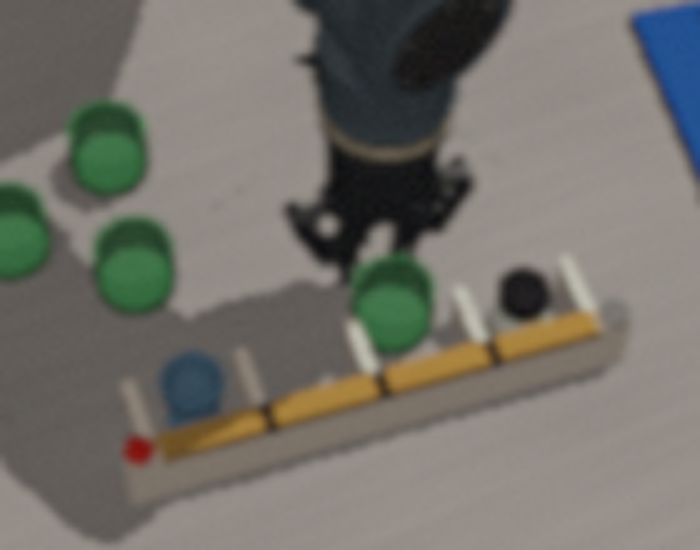

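Call:
jog_arm(
  series="0 0 0.4 0 0 0; 0 0.05 0.5 0 0 0; 0 0.05 0.5 0 0 0; 0 0 0.5 0 0 0; 0 0 0.4 0 0 0; 0 0 0.3 0 0 0; 0 0 0.2 0 0 0; 0 0 0.1 0 0 0; 0 0 0.1 0 0 0; 0 0 0 0 0 0",
)

```text
time_s: 15.63
ee_pos: [0.5425, 0.0793, 0.0105]
eef_rot: [0.706, 0.035, 0.706, -0.035]
wrist_force: [0.4, 0.5, -0.6]
finger_gap: 0.0298
```

Call:
jog_arm(
  series="0 0 0.1 0 0 0; 0 0 0.1 0 0 0; 0 0 0.1 0 0 0; 0 0 0 0 0 0; 0 0 0 0 0 0",
)

```text
time_s: 16.05
ee_pos: [0.5455, 0.079, 0.0106]
eef_rot: [0.706, 0.035, 0.706, -0.035]
wrist_force: [-0.0, -0.4, -0.5]
finger_gap: 0.0303
```

Call:
jog_arm(
  series="0 0 0.1 0 0 0; 0 0 0.1 0 0 0; 0 0 0 0 0 0; 0 0 0 0 0 0",
)

```text
time_s: 16.38
ee_pos: [0.5472, 0.0788, 0.0105]
eef_rot: [0.706, 0.035, 0.706, -0.035]
wrist_force: [-3.4, 1.2, 0.7]
finger_gap: 0.0301
```

```bash
cat > m.py <<'E'
from h import *
import sys
n=sys.argv[1]
s=r.observe();print(s["time_s"],s["ee_pos"],w2r(s["ee_pos"]),s["wrist_force"])
for cam in ("scene","side"):
    f=r.grab_frame(cam); im=f["pixels"].astype(int)
    save(f,f"{cam}_{n}.png",(250,120,140,140) if cam=="side" else (260,140,140,110),4)
    vv,uu=np.mgrid[:400,:640]
    d=np.stack([uu,vv,np.ones_like(uu)],-1)@np.linalg.inv(f["mtx"]).T*f["range_z"][...,None]
    P=(d-f["t"])@np.array(f["R"])
    g=(im[...,1]>im[...,0]+20)&(im[...,1]>im[...,2]+8)&(P[...,2]<.06)&(P[...,2]>.035)&(P[...,0]>.5)&(P[...,1]>0)&(P[...,1]<.16)&(P[...,0]<.64)
    Q=P[g]
    if len(Q): c=(Q.min(0)+Q.max(0))/2; print(cam,len(Q),c,np.ptp(Q,0),w2r(c))
E
python3 m.py 11
```

```text
16.3833 [0.54721855 0.0788012  0.01046634] [-0.03215453  0.03939285] [-3.40086892  1.21461134  0.72044044]
scene 57 [0.57747016 0.07141795 0.04302364] [0.04600308 0.05706954 0.01528897] [-0.00129252  0.03524451]
side 99 [0.58753418 0.07450948 0.04201156] [0.04788769 0.06208317 0.01391764] [0.00838889 0.03938122]
```

View pics/scene_11.png

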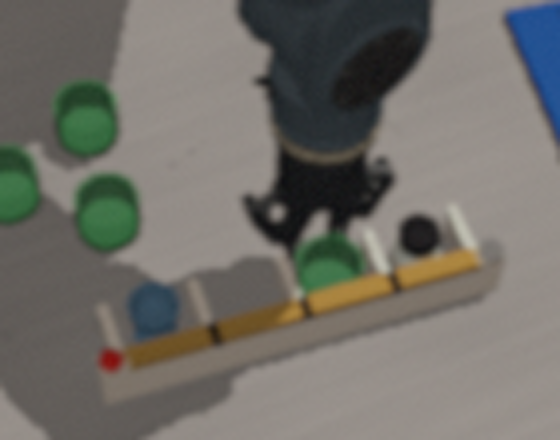

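Call:
jog_arm(
  series="0 0 0.1 0 0 0; 0 0 0.05 0 0 0; 0 0 0 0 0 0; 0 0 0 0 0 0; 0 0 0 0 0 0",
)

```text
time_s: 16.9
ee_pos: [0.5474, 0.0788, 0.0103]
eef_rot: [0.705, 0.035, 0.707, -0.035]
wrist_force: [-11.9, 1.0, 8.0]
finger_gap: 0.0301
```

TCP stalled at x = 0.5474 with the force rising to 12 N, so the ramekin is against the back stop. I'll retreat straight back, then up.

Call:
jog_arm(
  series="0 0 -0.15 0 0 0; 0 0 -0.3 0 0 0; 0 0 -1 0 0 0; 0 0 -2 0 0 0; 0 0 -3 0 0 0; -3 0 0 0 0 0; -4 0 0 0 0 0; -4 0 0 0 0 0; -4 0 0 0 0 0; 0 0 0 0 0 0",
)

```text
time_s: 17.73
ee_pos: [0.488, 0.0856, 0.1679]
eef_rot: [0.71, 0.036, 0.703, -0.035]
wrist_force: [1.1, 0.6, 1.7]
finger_gap: 0.03
```

Call:
jog_arm(
  series="0 0 -3.5 0 0 0; 0 0 -3.5 0 0 0; 0 0 0 0 0 0; 0 0 0 0 0 0",
)

```text
time_s: 18.07
ee_pos: [0.4142, 0.0921, 0.1609]
eef_rot: [0.707, 0.035, 0.706, -0.035]
wrist_force: [1.1, -0.2, 0.7]
finger_gap: 0.0299
```

```bash
python3 m.py 12
```

```text
18.0667 [0.41418155 0.09214264 0.1608561 ] [-0.16585656  0.03861504] [ 1.06607242 -0.18238009  0.71381826]
scene 41 [0.57910444 0.07175473 0.04287815] [0.04773891 0.05870977 0.01524118] [0.00029707 0.03575195]
side 138 [0.58255239 0.0723502  0.04258597] [0.05614498 0.05873848 0.01499585] [0.00366289 0.03670808]
```

View pics/scene_12.png

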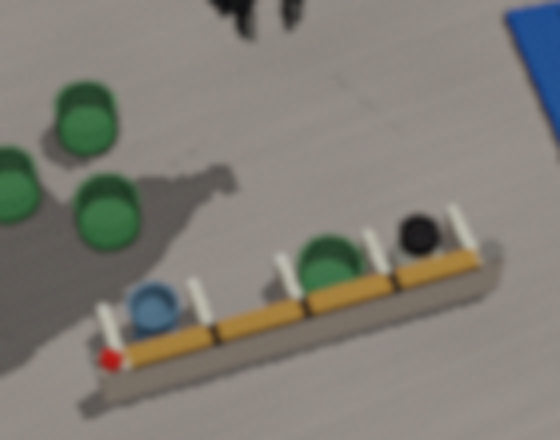

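View pics/side_12.png

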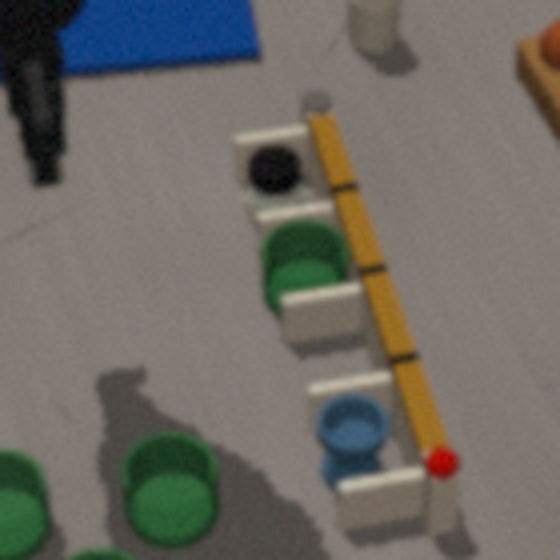

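The ramekin sits in the third slot from the dome at rack (≈+2, ≈+37) mm, the bystanders are in place and the arm is clear. Handing in.

```bash
python3 -c "
from cell import r
print(r.sign_off())"
```

```text
the job is handed in; nothing more can be done
None
```

The job is done and handed in at about 18 s; the sign-off itself gives no verdict.

**Rail:** The red dome is at the rack's −y end, so the slots count d, c, b, a and the third is slot b. I put the closed fingertips on the rail over d (17 N), ran them over c (12 N) and stopped on b (10 N) at rack y = +29 mm. I lifted there, well short of the rail over a.

**Ramekin:** Of the four green ramekins I took the one farthest left (world y ≈ +0.046 m). With the fingers 30 mm apart as a cradle, I pushed it sideways about 37 mm. I then pushed it straight into slot b until the arm stalled and the force rose to 12 N at the back stop.

**Last checks:**
- **Position:** The scene camera puts the ramekin at rack (0, 36) mm and the side camera at (4, 37) mm; a centred ramekin against the stop would be at (3, 40) mm. The 4 mm difference in depth is probably because the rail hides part of the ramekin from the scene camera. Both readings are within tolerance.
- **Upright and clear:** It looks upright in the final pictures. The arm is about 16 cm up and 17 cm back, touching nothing.
- **Bystanders:** The egg cup and spice jar look unmoved. I did not re-measure them, nor the board, can opener, mug and salt shaker, but the arm never went near those four.

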